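# Lid the canisters and close up the row

## Robot

A 6-joint arm with a two-finger parallel gripper is mounted at the origin on the work surface. World frame = base frame: x ahead of the robot, y to its left, z up, the work surface at z = 0. Lengths are in mm, angles in rad, forces in N, time in s.
With the tool pointing down it reaches from about 375 to 975 mm from the base axis. Payload 3.8 kg.
Tool frame: the origin (TCP) lies midway between the tips of the shut fingers; the grasp point (between the pads) lies 19 mm behind it; z points along the fingers, y is the line along which they close (so a half turn about z gives the same grasp; the last joint's range is limited). The gripper opens to 85 mm and grips with 20 to 120 N. Pads are 22 mm wide; open, the fingers measure 114 mm over their backs; the gripper's body (76 mm by 85 mm) begins 54 mm behind the grasp point. The pads swing forward as they close: fully open they stand 13 mm farther back than shut.
Start: joints at [1.16, 0.264, 1.604, -0, 1.274, -0.037], TCP at [246.477, 628.384, 231.28] pointing down, gripper open.
Joint ranges: [-2.63, 2.63], [-0.94, 2.18], [0.31, 2.57], [-1.31, 4.45], [0, 2.66], [-2.55, 2.55]. Speed limits (rad/s): [2.57, 2.57, 3.14, 3.14, 3.14, 3.14].

## Interface

Orientations are given as a 3x3 rotation matrix whose columns are the frame's x, y, z axes.
In Python, from station import arm gives the robot as it stands.
- The arm moves only by the tool move_arm, never from a script. Its argument "targets" is a list of rows, each a list of 5 numbers: the closure, from 0 (fully open) to 1 (shut), then the shift along the tool's x, y, z in mm, then the turn about the tool's z in degrees. In form: [[jaw, tx, ty, tz, turn], ...]. A call has exactly 10 rows; each row shifts and turns the commanded pose from where the row before left it, along the tool's axes as they then stand; what a row does not reach is not made up. A row lasts 1/12 s, in which the tool goes at most 41.7 mm and 7.16 degrees, less where a joint would pass 70% of its speed; a pose out of reach is approached as far as the arm can. A call is refused whole if a number of a shift passes 41.7 or a number of a turn 7.16, either way. A call with a gripper value outside its range is refused whole. The fingers move at their own pace and stop on an object; "grip_force" is the grip in N (left out, the last holds). Time passes only in rows, so rows that do not move let the fingers close, or fill a call up. It gives the time, the measured TCP pose, the force, the opening and the grip force at its end, in the units of the state.
- arm.sense(): the state, without advancing time (a new reading comes with each control period).
- arm.capture(name): name is "scene" or "top"; returns a dict with "pixels" (420x560x3 uint8, red, green, blue), "fov_y" (degrees; the focal length in pixels is half the picture's height over the tangent of half this angle, whatever the lens; pixels are square), "cx", "cy" (the principal point, pixels), "D" ([k1, k2, p1, p2, k3] as OpenCV has them; the pictures are not rectified), "rvec" (rotation vector, rad) and "tvec" (3), from world to camera coordinates, as OpenCV has them. Camera axes: x right, y down, z forward; pixel columns grow to the right and rows downward; lengths in mm; the calibration is good to about 2 mm. A picture is of the moment at which its call begins. There is no depth.
- arm.sign_off(): hands the job in; it is judged then, once.
Trained networks look in a picture, given as the dict that the camera call returned (one of the last four; its "shot" number tells which), for a name from the list of things; names that differ only in an ending like _2 or _b are one class to them, and where a whole thing is asked for, a point or a joint stands for the part that bears it (a point fixed in the world has none). Each returns a list of dicts, best first, with "conf" (0 to 1); they miss things now and then, are a little off and sometimes report something else, mostly with a low value. They report only what shows in the picture. A call takes as long as a camera call. They do not tell look-alikes from the thing itself.
- arm.silhouettes(picture, thing): "mask" (420x560 bool, what is visible of it).
- arm.place_of(picture, thing): "position" ([x, y, z] in mm, in world coordinates, good to about 4 mm: a listed point, or the origin of a listed thing).
The state is a dict: "clock": time; "joint_positions": joint angles; "qd": joint speeds; "effort": joint torques, N m; "tcp_pos": TCP position; "orientation": TCP orientation; "contact_force": force on the tool from outside, world axes, zero at the start; "wrist_torque": the same for the moment, N m; "grip_width": finger opening in mm; "grip_force": force on a finger pad.
Only numpy, scipy, OpenCV 4.12 (cv2) and the standard library are available. Lean on these libraries where they do the work, as an engineer would, in place of code of your own. Each camera call takes 0.05 s, during which the arm holds its last target. There are 200 camera calls.

## Task

The washing-up is dry: close the red and the blue canister, each with the lid of its own colour, fully down and level. Bring the red canister up against either end of the blue one so that the two stand flush side by side, no gap between them and their fronts in line; the blue canister stays where it stands, and the yellow lid, the tumbler and the mug are to be left alone.

Things in the scene. Friction and masses are not known exactly. Their poses are not given: they have to be found in the camera images.
- red_canister: Loose red open-topped stoneware canister, 62 x 62 mm and 75 mm tall, walls and floor 5 mm thick, cavity 52 x 52 mm, about 0.26 kg. Stands on the counter. Origin: centre of its underside; z up; x and y square to its sides, -x is the front (it faces roughly the robot). The inner rim is at z 75.
- blue_canister: Loose blue open-topped stoneware canister, 62 mm in its x by 100 mm in its y and 75 mm tall, walls and floor 5 mm, cavity 52 x 90 mm, about 0.42 kg. Stands on the counter. Origin: centre of its underside; z up; -x is the front (a long side, it faces roughly the robot); its ends are the 62 mm wide faces at y = +50 and -50 mm.
- red_lid: Red lid of the red canister, about 0.08 kg. Upward from the origin (centre of underside): stepped plug 8 mm deep (lower 4 mm 44 x 44 mm, upper 4 mm 48 x 48 mm), plate 58 x 58 mm x 6 mm thick, pale bar knob 18 mm in x, 30 mm in y, 22 mm tall. z up. Fully down, its origin is 67 mm above the canister's, with 2 mm play each side.
- blue_lid: Blue lid of the blue canister, about 0.12 kg. Upward from the origin (centre of underside): stepped plug 8 mm deep (lower 4 mm 44 x 82 mm, upper 4 mm 48 x 86 mm), plate 58 x 96 mm x 6 mm thick, pale bar knob 18 mm in x, 44 mm in y, 22 mm tall. z up. Fully down, its origin is 67 mm above the canister's, with 2 mm play each side.
- yellow_lid: Yellow lid, the same shape as the red lid; its canister is not here. Stays on the mat. Origin: centre of the plug's underside.
- tumbler: Steel drinking tumbler, 72 mm across and 95 mm tall, open, standing to one side. Origin: centre of its underside. A bystander.
- mug: White mug, 80 mm across and 90 mm tall, with a handle at +y, standing to one side. Origin: centre of its underside. A bystander.
- mat: Grey drying mat fixed on the counter, 150 mm (x) by 620 mm (y), 4 mm thick; the three lids lie on it. Origin: centre of its underside.
There are look-alikes about, which are no part of the job. What is shaped like the red_canister but green is not meant.

How it is judged (in metres and radians):
At the end, for the whole second after the job is handed in: Own-colour lids fully down (origin 63-70 mm over the canister's, 6 mm off-centre, 0.06 rad tilt at most); red stands against an end of blue: gap under 3.5 mm, within 8 mm of in line and 0.06 rad of parallel; both upright on the counter, at rest; blue moved under 30 mm (horizontal distance between red_lid and red_canister below 0.006 m and z of red_lid in the frame of red_canister between 0.063 and 0.07 m and angle between each of red_lid, blue_lid's own z axis and vertical below 0.06 rad and linear speed of each of red_lid, blue_lid, red_canister, blue_canister below 0.02 m/s and horizontal distance between blue_lid and blue_canister below 0.006 m and z of blue_lid in the frame of blue_canister between 0.063 and 0.07 m and (y of red_canister in the frame of blue_canister between 0.078 and 0.0845 m or y of red_canister in the frame of blue_canister between -0.0845 and -0.078 m) and x of red_canister in the frame of blue_canister between -0.008 and 0.008 m and (angle between the x axis of red_canister and the x axis of blue_canister, either way round below 0.06 rad or angle between the x axis of red_canister and the y axis of blue_canister, either way round below 0.06 rad) and distance of blue_canister from where it was at the start of the episode below 0.03 m and angle between each of red_canister, blue_canister's own z axis and vertical below 0.05 rad and height (world z) of each of red_canister, blue_canister below 0.004 m); the robot touches nothing.
It fails at once if the yellow lid is moved by more than 25 mm (distance of yellow_lid from where it was at the start of the episode above 0.025 m).
It fails at once if the steel tumbler is moved by more than 25 mm (distance of tumbler from where it was at the start of the episode above 0.025 m).
It fails at once if the white mug is moved by more than 25 mm (distance of mug from where it was at the start of the episode above 0.025 m).
It fails at once if a canister is tipped by more than 0.5 rad (angle between any of red_canister, blue_canister's own z axis and vertical above 0.5 rad).
It also fails if it takes over 69 s, if anything falls off the work surface, if the arm or the gripper's body presses on something with over 40 N, if the wrist force passes 120 N, or if a joint passes its speed limit or range.

## Working session

There is one attempt and no reset: what is moved stays moved. The work goes in short steps, Python scripts to look and compute and a tool call to move; the robot and the scene stay as the last step left them, time stands still between calls to the robot, and variables do not carry over. Pictures are saved under pics/ and viewed, at most 10 in all, crops included, and the job is handed in when it is done.

Besides the shell and the picture viewer there is one more tool, called in YAML: its name, and indented under it one key for each argument. move_arm: Moves the arm, as the interface text tells. Its arguments: {"type":"object","properties":{"targets":{"type":"array"},"grip_force":{"type":"number"}},"required":["targets"]}

```bash
ls; mkdir -p pics; cat > h.py <<'E'
import numpy as np, cv2
from station import arm
def cam(p):
    f=p["pixels"].shape[0]/2/np.tan(np.radians(p["fov_y"])/2)
    K=np.array([[f,0,p["cx"]],[0,f,p["cy"]],[0,0,1]]); return K,np.array(p["D"],float),np.array(p["rvec"],float),np.array(p["tvec"],float)
def ray(p,uv):
    K,D,r,t=cam(p); R=cv2.Rodrigues(r)[0]
    n=cv2.undistortPoints(np.array(uv,float).reshape(-1,1,2),K,D).reshape(-1,2)
    d=np.c_[n,np.ones(len(n))]@R; return -R.T@t.ravel(),d
def onz(p,uv,z):
    c,d=ray(p,uv); return c+d*((z-c[2])/d[:,2])[:,None]
def proj(p,X):
    K,D,r,t=cam(p); return cv2.projectPoints(np.array(X,float).reshape(-1,1,3),r,t,K,D)[0].reshape(-1,2)
def save(p,n): cv2.imwrite(f"pics/{n}.png",p["pixels"][:,:,::-1])
E
python3 - <<'E'
from h import *
np.set_printoptions(precision=1,suppress=True)
s=arm.capture("scene");t=arm.capture("top")
cv2.imwrite("pics/a.png",s["pixels"][:,:,::-1]);cv2.imwrite("pics/b.png",t["pixels"][:,:,::-1])
for p,n in((s,"scene"),(t,"top")):
    print(n,ray(p,[[280,210]]))
    for th in["red_canister","blue_canister","red_lid","blue_lid","yellow_lid","tumbler","mug"]:
        print(th,[(round(d["conf"],2),np.array(d["position"]),proj(p,d["position"])[0]) for d in arm.place_of(p,th)[:4]])
st=arm.sense();print(st)
E
```

```text
pics
scene (array([1241.4,  144.5,  556.3]), array([[-0.8, -0.2, -0.6]]))
red_canister [(0.91, array([ 786.1, -101.7,    0.9]), array([200.1, 275.9])), (0.84, array([ 661.4, -115.3,    3.1]), array([214.7, 232.3]))]
blue_canister [(0.77, array([606.6, 140.6,  -0.6]), array([334.1, 234.3]))]
red_lid [(0.74, array([440.4, 237. ,   4.5]), array([379.1, 194.9]))]
blue_lid [(0.95, array([ 425.8, -133.2,    5.2]), array([237.9, 173.4])), (0.37, array([437.2, 236.8,   0.7]), array([378.8, 195.3]))]
yellow_lid [(0.87, array([422.8,  75.9,   7.9]), array([316.1, 181.7]))]
tumbler [(0.75, array([ 577.7, -390.8,    2.4]), array([121.6, 194.5]))]
mug [(0.57, array([580.9, 372. ,   4.1]), array([441.4, 240.3]))]
top (array([ 540. ,   10.9, 1023.4]), array([[ 0.1, -0. , -1. ]]))
red_canister [(0.93, array([782.5, -96.1,   1.4]), array([314.7, 161.2])), (0.72, array([ 661.9, -115.3,   -5.1]), array([321.2, 205.4]))]
blue_canister [(0.6, array([610.2, 132.9,  -3.6]), array([229.4, 223. ]))]
red_lid [(0.87, array([438. , 242.8,   5.2]), array([186.3, 286.8]))]
blue_lid [(0.78, array([ 425.4, -133.5,    2.9]), array([327.9, 293.8]))]
yellow_lid [(0.66, array([425.4,  73.8,   1.9]), array([249.8, 292.6]))]
tumbler [(0.9, array([ 580.1, -395.3,   -1.5]), array([423.7, 236.8]))]
mug [(0.94, array([577.6, 377.5,   3.2]), array([138.7, 233.4]))]
{'clock': 0.8, 'joint_positions': array([ 1.2,  0.3,  1.6,  0. ,  1.3, -0. ]), 'qd': array([-0.,  0., -0.,  0., -0.,  0.]), 'effort': array([  0. , -51.5, -36.8,  -0. ,   0. ,  -0. ]), 'tcp_pos': array([246.5, 628.4, 231.3]), 'orientation': array([[-0.9,  0.4,  0. ],
       [ 0.4,  0.9,  0. ],
       [-0. ,  0. , -1. ]]), 'contact_force': array([ 0. , -0.3,  0.6]), 'wrist_torque': array([-0.1,  0. , -0. ]), 'grip_force': 0.0, 'grip_width': 85.8220582075445}
```

View pics/a.png

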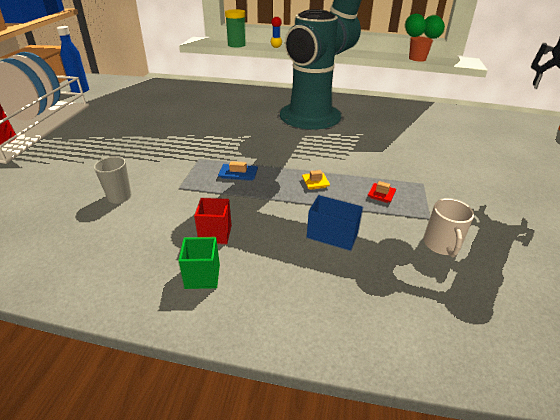

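View pics/b.png

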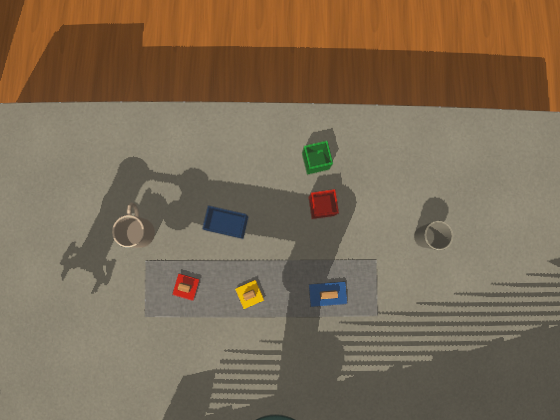

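The green canister at scene (200,262) / top (317,157) is a look-alike. The red one wanted is at scene (213,220) / top (324,204). For the lids, top view: red (186,287), yellow (250,294), blue (328,294). Next I'll fit models to the silhouettes in both views and check the choice in one crop.

```bash
cat >> h.py <<'E'
from scipy.optimize import minimize
def box(a,b,z0,z1): return np.array([[x,y,z] for x in(-a/2,a/2) for y in(-b/2,b/2) for z in(z0,z1)],float)
M={"red_canister":[box(62,62,0,75)],"blue_canister":[box(62,100,0,75)],
"red_lid":[box(44,44,0,4),box(48,48,4,8),box(58,58,8,14),box(18,30,14,36)],
"blue_lid":[box(44,82,0,4),box(48,86,4,8),box(58,96,8,14),box(18,44,14,36)]}
M["yellow_lid"]=M["red_lid"]
def render(p,th,q):
    S=4;m=np.zeros((420*S,560*S),np.uint8);c,s=np.cos(q[3]),np.sin(q[3]);R=np.array([[c,-s,0],[s,c,0],[0,0,1]])
    for B in M[th]:
        h=cv2.convexHull(((proj(p,B@R.T+q[:3])+.5)*S).astype(np.float32))
        cv2.fillConvexPoly(m,np.round(h).astype(np.int32),255)
    return cv2.resize(m,(560,420),interpolation=cv2.INTER_AREA)/255.
def fit(ps,th,q0,masks,free=(0,1,2,3)):
    sc=np.array([4,4,4,.08])
    def f(v):
        q=np.array(q0,float);q[list(free)]+=v*sc[list(free)]
        return sum(np.abs(render(p,th,q)-m).sum() for p,m in zip(ps,masks))
    best=None
    yaw0=[0] if 3 not in free else ([-.3,-.1,.1,.3] )
    for y in yaw0:
        v=np.zeros(len(free)); 
        if 3 in free: v[free.index(3)]=y/.08
        sim=np.vstack([v]+[v+np.eye(len(free))[i] for i in range(len(free))])
        r=minimize(f,v,method="Nelder-Mead",options=dict(initial_simplex=sim,maxiter=250,xatol=.01,fatol=.1))
        if best is None or r.fun<best.fun: best=r
    q=np.array(q0,float);q[list(free)]+=best.x*sc[list(free)]
    return q,best.fun
def mask(p,th,q0):
    L=arm.silhouettes(p,th); u=proj(p,np.array(q0[:3])+[0,0,15])[0]
    L=[d["mask"] for d in L]
    L=[m for m in L if m.any() and np.hypot(*(np.argwhere(m).mean(0)[::-1]-u))<25]
    return L[0].astype(float) if L else None
E
cat > m.py <<'E'
from h import *
import sys
np.set_printoptions(precision=3,suppress=True)
s=arm.capture("scene");t=arm.capture("top")
G={"red_canister":(662,-115,0,0),"blue_canister":(608,137,0,-.15),"red_lid":(439,240,4,-.2),"blue_lid":(425,-133,4,0),"yellow_lid":(424,75,4,.4)}
for a in sys.argv[1:]:
    th,*g=a.split(","); q0=tuple(map(float,g)) if g else G[th]
    ms=[mask(p,th,q0) for p in(s,t)]
    k=[i for i in(0,1) if ms[i] is not None]
    ps=[(s,t)[i] for i in k];ms=[ms[i] for i in k]
    if not k: print(th,"none");continue
    q,e=fit(ps,th,q0,ms,(0,1,2,3) if len(k)==2 else (0,1,3)); print(th,k,q,"err",e,"area",sum(m.sum() for m in ms))
    for p,m in zip(ps,ms):
        q1,e1=fit([p],th,q,[m],(0,1,3)); print("   single at that z",q1,e1)
im=s["pixels"][150:310,150:430];cv2.imwrite("pics/crop%d.png"%s["shot"],cv2.resize(im[:,:,::-1],None,fx=2.8,fy=2.8,interpolation=cv2.INTER_CUBIC)); print(s["shot"])
E
time python3 m.py red_canister blue_canister red_lid blue_lid yellow_lid
```

```text
red_canister [0, 1] [ 661.294 -114.904   -0.915    0.162] err 200.5529411764706 area 2142.0
   single at that z [ 660.106 -115.639   -0.915    0.16 ] 147.12549019607843
   single at that z [ 660.64  -113.489   -0.915    0.163] 40.7921568627451
blue_canister [0, 1] [609.93  137.225  -1.236  -0.203] err 145.5529411764706 area 3376.0
   single at that z [610.164 136.666  -1.236  -0.208] 64.07058823529411
   single at that z [610.385 140.157  -1.236  -0.205] 40.63921568627451
red_lid [0, 1] [439.858 242.716   2.793  -0.25 ] err 88.47058823529412 area 909.0
   single at that z [440.46  241.083   2.793  -0.187] 53.64313725490196
   single at that z [439.616 243.797   2.793  -0.248] 28.149019607843137
blue_lid [0, 1] [ 425.936 -132.146    1.083    0.085] err 107.95686274509804 area 1339.0
   single at that z [ 425.37  -132.262    1.083    0.075] 43.79607843137255
   single at that z [ 426.199 -131.155    1.083    0.091] 60.6235294117647
yellow_lid [0, 1] [424.111  74.794   2.752   0.432] err 71.75686274509803 area 908.0
   single at that z [424.297  73.333   2.752   0.423] 24.537254901960786
   single at that z [423.681  76.341   2.752   0.425] 31.541176470588237
3
real	0m16.770s
user	0m27.139s
sys	0m4.924s
```

View crop.

View pics/crop3.png

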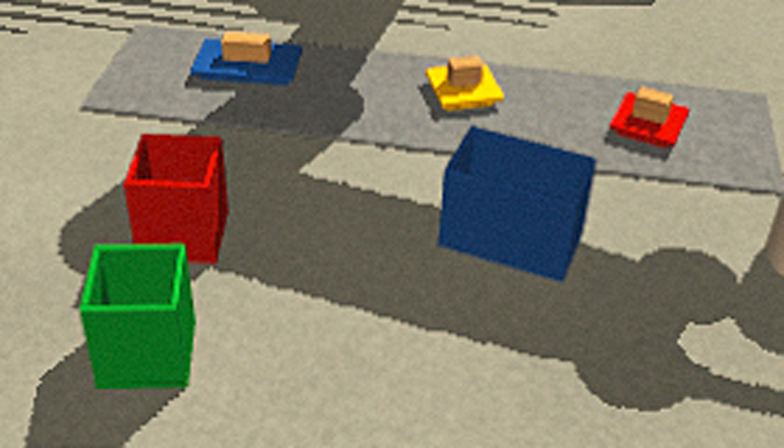

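```bash
cat > go.py <<'E'
# plan: rows of tool-frame shifts to reach x,y,z with tool-y along heading yaw (mod pi)
from h import *
import sys
def go(x,y,z,yaw):
    st=arm.sense();R=st["orientation"];p=st["tcp_pos"]
    cur=np.arctan2(R[1,1],R[0,1]); dy=(yaw-cur+np.pi/2)%np.pi-np.pi/2
    d=R.T@(np.array([x,y,z])-p)
    print("tool y heading %.3f turn deg %.2f (tool +turn=%.2f) shift tool %s |%.0f| j6 %.2f"%(cur,np.degrees(dy),-np.degrees(dy),np.round(d,1),np.linalg.norm(d),st["joint_positions"][5]),"tcp",p.round(1),"t",round(st["clock"],2),"w",round(st["grip_width"],1),"F",st["contact_force"].round(1)); print("tool axes",R.round(3).tolist())
if __name__=="__main__": go(*map(float,sys.argv[1:5]))
E
python3 go.py 661 -114.5 150 0.162
```

```text
tool y heading 1.197 turn deg -59.30 (tool +turn=59.30) shift tool [-657.2 -540.2   81.3] |855| j6 -0.04 tcp [246.5 628.4 231.3] t 1.4 w 85.1 F [-0.1  0.4 -0.3]
tool axes [[-0.931, 0.365, 0.0], [0.365, 0.931, 0.0], [-0.0, 0.0, -1.0]]
```

The crop shows the red canister at (175,200): open, plain red, standing behind the green look-alike at (138,315). The choice holds, so I'll reach for it.

move_arm:
  targets:
    - [0,-32,-26,0,0]
    - [0,-32,-26,0,0]
    - [0,-32,-26,0,0]
    - [0,-32,-26,0,0]
    - [0,-32,-26,0,0]
    - [0,-32,-26,0,0]
    - [0,-32,-26,0,0]
    - [0,-32,-26,0,0]
    - [0,-32,-26,0,0]
    - [0,-32,-26,0,0]
  grip_force: 40

```text
clock: 2.23
tcp_pos: [450.0, 267.7, 231.6]
orientation: [[-0.931, 0.365, 0.001], [0.365, 0.931, 0.0], [-0.001, 0.001, -1.0]]
contact_force: [1.4, 0.4, -0.1]
grip_width: 85.2
grip_force: 0.0
```

move_arm:
  targets:
    - [0,-32,-26,0,0]
    - [0,-32,-26,0,0]
    - [0,-32,-26,0,0]
    - [0,-32,-26,0,0]
    - [0,-32,-26,0,0]
    - [0,-32,-26,0,0]
    - [0,-32,-26,0,0]
    - [0,-32,-26,0,0]
    - [0,-32,-26,0,0]
    - [0,-32,-26,0,0]

```text
clock: 3.07
tcp_pos: [653.1, -91.4, 231.4]
orientation: [[-0.931, 0.365, 0.0], [0.365, 0.931, 0.0], [-0.0, 0.0, -1.0]]
contact_force: [1.1, 0.3, -0.1]
grip_width: 85.3
grip_force: 0.0
```

move_arm:
  targets:
    - [0,0,0,0,6.6]
    - [0,0,0,0,6.6]
    - [0,0,0,0,6.6]
    - [0,0,0,0,6.6]
    - [0,0,0,0,6.6]
    - [0,0,0,0,6.6]
    - [0,0,0,0,6.6]
    - [0,0,0,0,6.6]
    - [0,0,0,0,6.5]
    - [0,0,0,0,0]

```text
clock: 3.9
tcp_pos: [652.4, -89.4, 231.3]
orientation: [[-0.159, 0.987, 0.0], [0.987, 0.159, -0.0], [-0.0, 0.0, -1.0]]
contact_force: [-0.5, -0.8, -0.2]
grip_width: 85.1
grip_force: 0.0
```

```bash
python3 go.py 661 -114.5 120 0.162
```

```text
tool y heading 0.159 turn deg 0.16 (tool +turn=-0.16) shift tool [-26.1   4.5 111.3] |114| j6 -0.33 tcp [652.4 -89.4 231.3] t 3.9 w 85.1 F [-0.5 -0.8 -0.2]
tool axes [[-0.159, 0.987, 0.0], [0.987, 0.159, -0.0], [-0.0, 0.0, -1.0]]
```

move_arm:
  targets:
    - [0,-26,4.5,0,0]
    - [0,0,0,25,0]
    - [0,0,0,25,0]
    - [0,0,0,25,0]
    - [0,0,0,25,0]
    - [0,0,0,25,0]
    - [0,0,0,25,0]
    - [0,0,0,25,0]
    - [0,0,0,20,0]
    - [0,0,0,8,0]

```text
clock: 4.73
tcp_pos: [658.3, -113.8, 24.4]
orientation: [[-0.164, 0.986, -0.006], [0.986, 0.164, 0.001], [0.002, -0.006, -1.0]]
contact_force: [-1.3, 0.1, -0.7]
grip_width: 85.6
grip_force: 0.0
```

move_arm:
  targets:
    - [0.1,0,0,0,0]
    - [0.2,0,0,0,0]
    - [0.3,0,0,0,0]
    - [0.4,0,0,0,0]
    - [0.5,0,0,0,0]
    - [0.6,0,0,0,0]
    - [0.6,0,0,0,0]
    - [0.6,0,0,0,0]
    - [0.6,0,0,0,0]
    - [0.6,0,0,0,0]

```text
clock: 5.57
tcp_pos: [662.2, -114.6, 29.9]
orientation: [[-0.161, 0.987, 0.002], [0.987, 0.161, -0.001], [-0.001, 0.002, -1.0]]
contact_force: [0.8, -1.0, 5.9]
grip_width: 61.6
grip_force: 46.8
```

```bash
python3 m.py red_canister blue_canister; python3 go.py 600 55 40 -0.205
```

```text
red_canister none
blue_canister [0, 1] [609.771 137.391  -1.15   -0.207] err 132.41176470588238 area 3321.0
   single at that z [609.772 136.995  -1.15   -0.205] 73.44313725490196
   single at that z [609.906 139.156  -1.15   -0.196] 36.76078431372549
5
tool y heading 0.162 turn deg -21.04 (tool +turn=21.04) shift tool [177.4 -34.  -10.4] |181| j6 -0.37 tcp [ 662.2 -114.6   29.9] t 5.87 w 61.6 F [1.  0.  6.4]
tool axes [[-0.161, 0.987, 0.002], [0.987, 0.161, -0.001], [-0.001, 0.002, -1.0]]
```

move_arm:
  targets:
    - [0.6,0,0,-6,0]
    - [0.6,0,0,-12,0]
    - [0.6,0,0,-12,0]
    - [0.6,0,0,0,3]
    - [0.6,0,0,0,6]
    - [0.6,0,0,0,6]
    - [0.6,0,0,0,4]
    - [0.6,0,0,0,2]
    - [0.6,0,0,0,0]
    - [0.6,0,0,0,0]

```text
clock: 6.7
tcp_pos: [661.1, -114.4, 58.9]
orientation: [[0.202, 0.979, 0.0], [0.979, -0.202, -0.0], [0.0, 0.0, -1.0]]
contact_force: [-0.5, -0.2, -3.0]
grip_width: 61.5
grip_force: 46.0
```

```bash
python3 go.py 590.9 46.4 58 -0.205
```

```text
tool y heading -0.203 turn deg -0.09 (tool +turn=0.09) shift tool [ 143.3 -101.3    0.9] |175| j6 -0.01 tcp [ 661.1 -114.4   58.9] t 6.7 w 61.5 F [-0.5 -0.2 -3. ]
tool axes [[0.202, 0.979, 0.0], [0.979, -0.202, -0.0], [0.0, 0.0, -1.0]]
```

move_arm:
  targets:
    - [0.6,8,-6,0,0]
    - [0.6,18,-12,0,0]
    - [0.6,20,-14,0,0]
    - [0.6,20,-14,0,0]
    - [0.6,20,-14,0,0]
    - [0.6,20,-14,0,0]
    - [0.6,20,-14,0,0]
    - [0.6,12,-9,0,0]
    - [0.6,5,-4,0,0]
    - [0.6,0,0,0,0]

```text
clock: 7.53
tcp_pos: [590.4, 47.5, 58.4]
orientation: [[0.201, 0.98, -0.0], [0.98, -0.201, 0.0], [-0.0, -0.0, -1.0]]
contact_force: [0.5, -0.2, -2.9]
grip_width: 61.8
grip_force: 45.9
```

move_arm:
  targets:
    - [0.6,0,0,6,0]
    - [0.6,0,0,6,0]
    - [0.6,0,0,5,0]
    - [0.6,0,0,4,0]
    - [0.6,0,0,3,0]
    - [0.6,0,0,2,0]
    - [0.6,0,0,1,0]
    - [0.6,0,0,0,0]
    - [0.6,0,0,0,0]
    - [0.6,0,0,0,0]

```text
clock: 8.37
tcp_pos: [591.5, 46.2, 31.6]
orientation: [[0.203, 0.979, 0.001], [0.979, -0.203, 0.0], [0.0, 0.001, -1.0]]
contact_force: [-0.1, -0.4, -3.0]
grip_width: 61.6
grip_force: 45.9
```

```bash
python3 m.py red_canister,591,47,0,-.2 blue_canister; python3 go.py 593.4 58.3 29 -0.205
```

```text
red_canister [0] [594.517  46.482   0.     -0.123] err 540.2745098039215 area 930.0
   single at that z [594.433  46.495   0.     -0.123] 538.8941176470588
blue_canister [0, 1] [609.065 137.856  -1.243  -0.189] err 997.7764705882354 area 2443.0
   single at that z [608.808 137.394  -1.243  -0.18 ] 97.30588235294118
   single at that z [600.222 147.289  -1.243  -0.435] 843.1411764705883
7
tool y heading -0.204 turn deg -0.03 (tool +turn=0.03) shift tool [12.2 -0.4  2.5] |12| j6 0.24 tcp [591.3  46.3  31.5] t 8.67 w 61.7 F [-0.1  0.1 -2. ]
tool axes [[0.203, 0.979, 0.0], [0.979, -0.203, 0.0], [0.0, 0.0, -1.0]]
```

move_arm:
  targets:
    - [0.6,2,0,0.5,0]
    - [0.6,2,0,0.5,0]
    - [0.6,2,0,0,0]
    - [0.6,1.5,0,0,0]
    - [0.6,1,0,0,0]
    - [0.6,0.5,0,0,0]
    - [0.6,0,0,0,0]
    - [0.6,0,0,0,0]
    - [0.6,0,0,0,0]
    - [0.6,0,0,0,0]

```text
clock: 9.5
tcp_pos: [593.0, 54.9, 30.3]
orientation: [[0.203, 0.979, -0.0], [0.979, -0.203, -0.0], [-0.0, -0.0, -1.0]]
contact_force: [-0.0, 0.3, -2.4]
grip_width: 61.2
grip_force: 45.9
```

move_arm:
  targets:
    - [0.6,0.5,0,0,0]
    - [0.6,0.5,0,0,0]
    - [0.6,0.5,0,0,0]
    - [0.6,0.5,0,0,0]
    - [0.6,0,0,0,0]
    - [0.6,0,0,0,0]
    - [0.6,0,0,0,0]
    - [0.6,0,0,0,0]
    - [0.6,0,0,0,0]
    - [0.6,0,0,0,0]

```text
clock: 10.33
tcp_pos: [593.4, 56.9, 30.3]
orientation: [[0.203, 0.979, -0.0], [0.979, -0.203, -0.0], [-0.0, 0.0, -1.0]]
contact_force: [1.0, -0.2, -3.1]
grip_width: 61.6
grip_force: 46.0
```

move_arm:
  targets:
    - [0.6,0.5,0,0,0]
    - [0.6,0.5,0,0,0]
    - [0.6,0.5,0,0,0]
    - [0.6,0.5,0,0,0]
    - [0.6,0,0,0,0]
    - [0.6,0,0,0,0]
    - [0.6,0,0,0,0]
    - [0.6,0,0,0,0]
    - [0.6,0,0,0,0]
    - [0.6,0,0,0,0]

```text
clock: 11.17
tcp_pos: [593.8, 58.8, 30.3]
orientation: [[0.203, 0.979, -0.0], [0.979, -0.203, -0.0], [-0.0, -0.0, -1.0]]
contact_force: [-0.1, -3.5, -2.6]
grip_width: 61.4
grip_force: 45.9
```

move_arm:
  targets:
    - [0.6,0.5,0,0,0]
    - [0.6,0.5,0,0,0]
    - [0.6,0.5,0,0.5,0]
    - [0.6,0,0,0.5,0]
    - [0.6,0,0,0.5,0]
    - [0.6,0,0,0.5,0]
    - [0.6,0,0,0.5,0]
    - [0.6,0,0,0,0]
    - [0.6,0,0,0,0]
    - [0.6,0,0,0,0]

```text
clock: 12.0
tcp_pos: [594.2, 60.4, 29.8]
orientation: [[0.203, 0.979, -0.0], [0.979, -0.203, -0.0], [-0.0, -0.0, -1.0]]
contact_force: [-7.2, -4.3, 12.0]
grip_width: 61.5
grip_force: 47.4
```

```bash
python3 go.py 594 59 29 -0.205
```

```text
tool y heading -0.204 turn deg -0.04 (tool +turn=0.04) shift tool [-1.4  0.1  0.8] |2| j6 0.26 tcp [594.2  60.4  29.8] t 12.0 w 61.5 F [-7.2 -4.3 12. ]
tool axes [[0.203, 0.979, -0.0], [0.979, -0.203, -0.0], [-0.0, -0.0, -1.0]]
```

Grounded and in contact. Release, rise, then aside for a look.

move_arm:
  targets:
    - [0.5,0,0,0,0]
    - [0.4,0,0,0,0]
    - [0.2,0,0,0,0]
    - [0,0,0,0,0]
    - [0,0,0,0,0]
    - [0,0,0,0,0]
    - [0,0,0,-10,0]
    - [0,0,0,-30,0]
    - [0,0,0,-40,0]
    - [0,0,0,-40,0]

```text
clock: 12.83
tcp_pos: [592.8, 60.5, 148.1]
orientation: [[0.203, 0.979, -0.003], [0.979, -0.203, 0.0], [-0.001, -0.003, -1.0]]
contact_force: [0.9, -0.4, 0.0]
grip_width: 84.9
grip_force: 0.0
```

```bash
python3 go.py 439.5 242.3 120 -0.24
```

```text
tool y heading -0.204 turn deg -2.03 (tool +turn=2.03) shift tool [ 146.9 -186.9   28.6] |239| j6 0.26 tcp [592.8  60.5 148.1] t 12.83 w 84.9 F [ 0.9 -0.4  0. ]
tool axes [[0.203, 0.979, -0.003], [0.979, -0.203, 0.0], [-0.001, -0.003, -1.0]]
```

move_arm:
  targets:
    - [0,17,-21,0,2]
    - [0,17,-21,0,0]
    - [0,17,-21,0,0]
    - [0,17,-21,0,0]
    - [0,17,-21,0,0]
    - [0,17,-21,0,0]
    - [0,17,-21,0,0]
    - [0,17,-21,0,0]
    - [0,0,0,0,0]
    - [0,0,0,0,0]

```text
clock: 13.67
tcp_pos: [461.9, 232.8, 148.4]
orientation: [[0.234, 0.972, 0.001], [0.972, -0.234, 0.0], [0.0, 0.001, -1.0]]
contact_force: [-0.5, -0.3, 0.6]
grip_width: 85.3
grip_force: 0.0
```

```bash
python3 m.py red_canister,594,60,0,-.2 blue_canister,610,138,0,-.2 red_lid; python3 go.py 439.5 242.3 120 -0.24
```

```text
red_canister [0, 1] [595.971  62.415  -1.749  -0.169] err 345.5960784313726 area 1798.0
   single at that z [595.516  57.16   -1.749   0.06 ] 237.12156862745098
   single at that z [596.296  62.966  -1.749  -0.191] 27.752941176470586
blue_canister [0, 1] [610.247 141.18   -0.785  -0.195] err 182.34117647058827 area 3325.0
   single at that z [610.307 140.352  -0.785  -0.195] 58.7843137254902
   single at that z [610.828 144.772  -0.785  -0.197] 80.36078431372549
red_lid [0, 1] [438.48  240.922   1.052  -0.237] err 120.00392156862745 area 860.0
   single at that z [438.011 240.513   1.052  -0.262] 23.180392156862744
   single at that z [438.878 241.832   1.052  -0.229] 92.27450980392157
9
tool y heading -0.241 turn deg 0.04 (tool +turn=-0.04) shift tool [  5.3 -25.4  27.7] |38| j6 0.66 tcp [462.9 231.1 147.7] t 14.07 w 85.2 F [-0.6  0.   0.6]
tool axes [[0.238, 0.971, -0.0], [0.971, -0.238, -0.0], [-0.0, -0.0, -1.0]]
```

move_arm:
  targets:
    - [0.2,2.5,-12.5,0,0]
    - [0.4,2.8,-12.9,0,0]
    - [0.5,0,0,20,0]
    - [0.5,0,0,25,0]
    - [0.5,0,0,25,0]
    - [0.5,0,0,20,0]
    - [0.5,0,0,15,0]
    - [0.5,0,0,10,0]
    - [0.5,0,0,0,0]
    - [0.5,0,0,0,0]

```text
clock: 14.9
tcp_pos: [438.2, 243.1, 32.6]
orientation: [[0.237, 0.972, -0.001], [0.972, -0.237, -0.0], [-0.001, -0.001, -1.0]]
contact_force: [-0.4, 0.7, 0.0]
grip_width: 42.7
grip_force: 0.0
```

```bash
python3 go.py 439.5 242.3 22 -0.24; python3 -c "
from h import *
p=arm.capture('scene');cv2.imwrite('pics/c.png',cv2.resize(p['pixels'][140:260,300:460,::-1],None,fx=4,fy=4,interpolation=cv2.INTER_CUBIC))"
```

```text
tool y heading -0.239 turn deg -0.06 (tool +turn=0.06) shift tool [-0.5  1.5 10.6] |11| j6 0.70 tcp [438.2 243.1  32.6] t 14.9 w 42.7 F [-0.4  0.7  0. ]
tool axes [[0.237, 0.972, -0.001], [0.972, -0.237, -0.0], [-0.001, -0.001, -1.0]]
```

View pics/c.png

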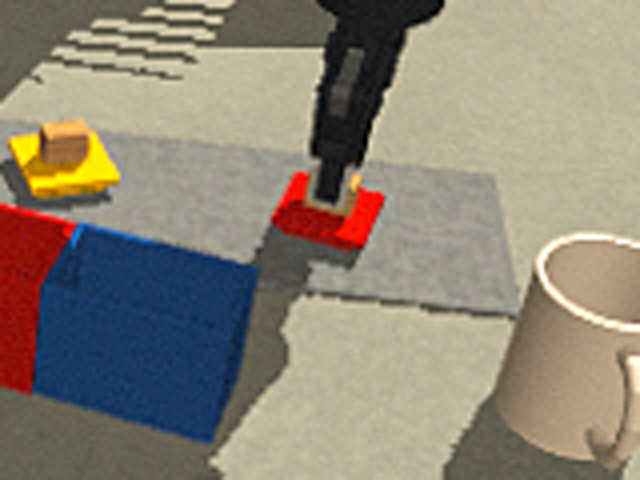

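The crop shows the finger over the red lid's knob at (333,190), centred within about 1–2 mm. The red and blue canisters touch at (45,310). Closing.

move_arm:
  targets:
    - [0.5,0,1,5,0]
    - [0.5,0,0,5,0]
    - [0.6,0,0,0,0]
    - [0.7,0,0,0,0]
    - [0.8,0,0,0,0]
    - [0.9,0,0,0,0]
    - [1,0,0,0,0]
    - [1,0,0,0,0]
    - [1,0,0,0,0]
    - [1,0,0,0,0]
  grip_force: 40

```text
clock: 15.78
tcp_pos: [440.3, 242.8, 23.0]
orientation: [[0.237, 0.971, 0.0], [0.971, -0.237, 0.0], [0.0, 0.0, -1.0]]
contact_force: [-0.6, -1.0, 1.8]
grip_width: 16.9
grip_force: 40.0
```

move_arm:
  targets:
    - [1,0,0,0,0]
    - [1,0,0,-5,0]
    - [1,0,0,-15,0]
    - [1,0,0,-25,0]
    - [1,0,0,-35,0]
    - [1,0,0,-35,0]
    - [1,0,0,-15,0]
    - [1,0,0,0,0]
    - [1,0,0,0,0]
    - [1,0,0,0,0]

```text
clock: 16.62
tcp_pos: [438.7, 242.1, 151.2]
orientation: [[0.237, 0.971, -0.002], [0.971, -0.237, -0.001], [-0.002, -0.002, -1.0]]
contact_force: [0.6, -1.0, -1.7]
grip_width: 17.2
grip_force: 39.7
```

```bash
python3 m.py red_lid,439,242,133,-.24;  python3 go.py 594.2 60.4 150 -0.204
```

```text
red_lid [0, 1] [437.176 241.129 130.544  -0.185] err 548.7960784313725 area 631.0
   single at that z [436.986 241.223 130.544  -0.211] 161.34509803921569
   single at that z [437.704 237.212 130.544  -0.384] 384.5764705882353
12
tool y heading -0.239 turn deg 2.03 (tool +turn=-2.03) shift tool [-139.6  194.2    0.5] |239| j6 0.69 tcp [438.7 242.1 150.7] t 16.82 w 16.9 F [-0.4  0.1 -1. ]
tool axes [[0.237, 0.971, -0.003], [0.971, -0.237, -0.002], [-0.002, -0.003, -1.0]]
```

move_arm:
  targets:
    - [1,-6,10,0,-2]
    - [1,-10,16,0,0]
    - [1,-10,16,0,0]
    - [1,-10,16,0,0]
    - [1,0,0,0,0]
    - [1,0,0,0,0]
    - [1,0,0,0,0]
    - [1,0,0,0,0]
    - [1,0,0,0,0]
    - [1,0,0,0,0]

```text
clock: 17.65
tcp_pos: [488.6, 195.9, 152.7]
orientation: [[0.202, 0.979, -0.0], [0.979, -0.202, 0.0], [-0.0, -0.0, -1.0]]
contact_force: [1.0, -0.0, -0.9]
grip_width: 17.0
grip_force: 39.6
```

```bash
python3 m.py red_canister,594,60,0,-.2 blue_canister,610,142,0,-.2; python3 - <<'E'
from h import *
st=arm.sense()
for n in("scene","top"):
    p=arm.capture(n);m=mask(p,"red_canister",(594,60,0))
    if m is None: print("none");continue
    o=p["pixels"].copy();o[cv2.dilate(m,np.ones((3,3)))-m>0]=[255,255,255]
    u=proj(p,[596,80,40])[0].astype(int);o=o[max(u[1]-60,0):u[1]+60,u[0]-80:u[0]+80]
    cv2.imwrite(f"pics/o_{n}.png",o[:,:,::-1])
a=cv2.imread("pics/o_scene.png");b=cv2.imread("pics/o_top.png")
cv2.imwrite("pics/o.png",cv2.resize(np.hstack([a,b]),(800,300),interpolation=cv2.INTER_NEAREST))
E
python3 go.py 594.2 60.4 150 -0.204
```

```text
red_canister [0, 1] [596.316  60.881  -1.141  -0.17 ] err 324.4588235294118 area 1839.0
   single at that z [595.485  56.241  -1.141   0.069] 217.90588235294118
   single at that z [596.052  62.104  -1.141  -0.207] 29.92941176470588
blue_canister [0] [612.316 140.828   0.     -0.189] err 64.2156862745098 area 2303.0
   single at that z [612.138 140.558   0.     -0.195] 63.95294117647059
14
tool y heading -0.205 turn deg 0.03 (tool +turn=-0.03) shift tool [-110.8  130.2    2.8] |171| j6 0.54 tcp [489.2 195.4 152.8] t 18.15 w 17.4 F [ 0.4 -0.5 -1.2]
tool axes [[0.203, 0.979, 0.0], [0.979, -0.203, 0.0], [0.0, 0.0, -1.0]]
```

View pics/o.png

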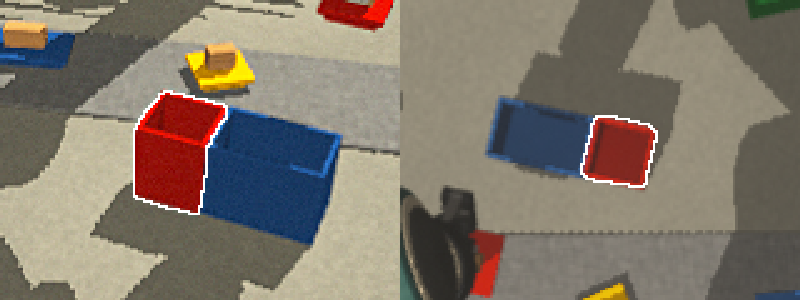

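```bash
cat > j.py <<'E'
from h import *
np.set_printoptions(precision=3,suppress=True)
def joint(qr,qb,ps=None):
    ps=ps or [arm.capture("scene"),arm.capture("top")]
    L=[(p,mask(p,"red_canister",qr),mask(p,"blue_canister",qb)) for p in ps]
    for p,r,b in L: print(p["shot"],"mask",r is not None,b is not None)
    def f(v,L):
        e=0
        for p,r,b in L:
            if r is None: continue
            bb=b if b is not None else render(p,"blue_canister",qb)
            w=1-cv2.dilate(np.round(bb),np.ones((3,3)))*(p is ps[0])
            e+=(np.abs(render(p,"red_canister",[v[0]*4+qr[0],v[1]*4+qr[1],0,v[2]*.08+qr[3]])-r)*w).sum()
        return e
    for S in (L,L[:1],L[1:]):
        x=minimize(f,[0,0,0],args=(S,),method="Nelder-Mead",options=dict(initial_simplex=[[0,0,0],[1,0,0],[0,1,0],[0,0,1]])); v=x.x
        print("red",np.array([v[0]*4+qr[0],v[1]*4+qr[1],v[2]*.08+qr[3]]),x.fun)
if __name__=="__main__": joint((595,61,0,-.2),(611,142,0,-.2))
E
python3 j.py
```

```text
18 mask True True
19 mask True True
red [596.32   63.22   -0.212] 88.08235294117648
red [597.147  63.268  -0.214] 39.53333333333333
red [596.612  62.522  -0.199] 38.09411764705882
```

```bash
python3 go.py 596.5 62.5 115 -0.205
```

```text
tool y heading -0.205 turn deg -0.02 (tool +turn=0.02) shift tool [-108.3  132.1   37.8] |175| j6 0.54 tcp [489.2 195.3 152.8] t 18.45 w 17.1 F [ 0.1 -0.3 -0.9]
tool axes [[0.203, 0.979, -0.0], [0.979, -0.203, -0.0], [-0.0, -0.0, -1.0]]
```

move_arm:
  targets:
    - [1,-8,10,0,0]
    - [1,-16,20,0,0]
    - [1,-18,22,0,0]
    - [1,-18,22,0,0]
    - [1,-18,22,0,0]
    - [1,-16,20,0,0]
    - [1,-10,12,10,0]
    - [1,-4.3,4.1,15,0]
    - [1,0,0,10,0]
    - [1,0,0,0,0]

```text
clock: 19.28
tcp_pos: [593.9, 62.0, 113.9]
orientation: [[0.204, 0.979, -0.007], [0.979, -0.204, -0.0], [-0.001, -0.007, -1.0]]
contact_force: [-1.1, -0.1, -1.5]
grip_width: 16.8
grip_force: 39.6
```

move_arm:
  targets:
    - [1,0,0,2,0]
    - [1,0,0,2,0]
    - [1,0,0,1,0]
    - [1,0,0,1,0]
    - [1,0,0,0,0]
    - [1,0,0,0,0]
    - [1,0,0,0,0]
    - [1,0,0,0,0]
    - [1,0,0,0,0]
    - [1,0,0,0,0]

```text
clock: 20.12
tcp_pos: [596.6, 62.5, 111.9]
orientation: [[0.203, 0.979, 0.0], [0.979, -0.203, -0.0], [0.0, 0.0, -1.0]]
contact_force: [0.3, -0.0, -1.6]
grip_width: 16.9
grip_force: 39.7
```

```bash
python3 go.py 596.5 62.5 100 -0.205; python3 - <<'E'
from h import *
p=arm.capture("scene");t=arm.capture("top")
u=proj(p,[596,60,75])[0].astype(int);w=proj(t,[596,60,75])[0].astype(int)
c=lambda q,u:cv2.resize(q["pixels"][u[1]-50:u[1]+50,u[0]-65:u[0]+65,::-1],(390,300),interpolation=cv2.INTER_CUBIC)
cv2.imwrite("pics/d.png",np.hstack([c(p,u),c(t,w)]))
E
```

```text
tool y heading -0.205 turn deg -0.03 (tool +turn=0.03) shift tool [-0.  -0.1 11.9] |12| j6 0.27 tcp [596.6  62.5 111.9] t 20.12 w 16.9 F [ 0.3 -0.  -1.6]
tool axes [[0.203, 0.979, 0.0], [0.979, -0.203, -0.0], [0.0, 0.0, -1.0]]
```

View pics/d.png

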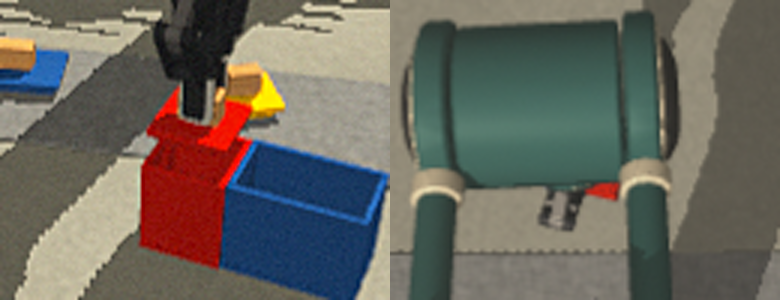

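Lid sits squarely above the red canister at (200,120) of the left crop. Lowering in steps and watching the force.

move_arm:
  targets:
    - [1,0,0,4,0]
    - [1,0,0,4,0]
    - [1,0,0,3,0]
    - [1,0,0,2,0]
    - [1,0,0,2,0]
    - [1,0,0,1,0]
    - [1,0,0,1,0]
    - [1,0,0,1,0]
    - [1,0,0,0,0]
    - [1,0,0,0,0]

```text
clock: 21.05
tcp_pos: [596.6, 62.5, 93.8]
orientation: [[0.203, 0.979, 0.0], [0.979, -0.203, -0.0], [0.0, 0.0, -1.0]]
contact_force: [-0.5, -0.5, -1.2]
grip_width: 16.8
grip_force: 39.7
```

move_arm:
  targets:
    - [1,0,0,1,0]
    - [1,0,0,1,0]
    - [1,0,0,1,0]
    - [1,0,0,1,0]
    - [1,0,0,0,0]
    - [1,0,0,0,0]
    - [1,0,0,0,0]
    - [1,0,0,0,0]
    - [1,0,0,0,0]
    - [1,0,0,0,0]

```text
clock: 21.88
tcp_pos: [596.6, 62.5, 89.9]
orientation: [[0.203, 0.979, 0.0], [0.979, -0.203, 0.0], [0.0, 0.0, -1.0]]
contact_force: [-1.1, 0.6, -0.2]
grip_width: 17.3
grip_force: 39.6
```

move_arm:
  targets:
    - [1,0,0,1,0]
    - [1,0,0,1,0]
    - [1,0,0,0.5,0]
    - [1,0,0,0.5,0]
    - [1,0,0,0,0]
    - [1,0,0,0,0]
    - [1,0,0,0,0]
    - [1,0,0,0,0]
    - [1,0,0,0,0]
    - [1,0,0,0,0]

```text
clock: 22.72
tcp_pos: [596.5, 62.5, 86.8]
orientation: [[0.203, 0.979, 0.0], [0.979, -0.203, -0.0], [-0.0, 0.0, -1.0]]
contact_force: [-0.4, -0.2, -0.2]
grip_width: 17.2
grip_force: 39.7
```

move_arm:
  targets:
    - [1,0,0,0.5,0]
    - [1,0,0,0.5,0]
    - [1,0,0,0.5,0]
    - [1,0,0,0,0]
    - [1,0,0,0,0]
    - [1,0,0,0,0]
    - [1,0,0,0,0]
    - [1,0,0,0,0]
    - [1,0,0,0,0]
    - [1,0,0,0,0]

```text
clock: 23.55
tcp_pos: [596.7, 62.5, 86.1]
orientation: [[0.203, 0.979, 0.0], [0.979, -0.203, 0.0], [0.0, 0.0, -1.0]]
contact_force: [-3.1, 0.1, 6.4]
grip_width: 17.1
grip_force: 40.5
```

Seated at the expected height with contact. Release and go to the blue lid.

move_arm:
  targets:
    - [0.9,0,0,0,0]
    - [0.8,0,0,0,0]
    - [0.7,0,0,0,0]
    - [0.5,0,0,0,0]
    - [0.4,0,0,0,0]
    - [0.4,0,0,0,0]
    - [0.4,0,0,-10,0]
    - [0.4,0,0,-20,0]
    - [0.4,0,0,-30,0]
    - [0.4,0,0,-10,0]

```text
clock: 24.38
tcp_pos: [599.0, 62.7, 160.0]
orientation: [[0.203, 0.979, 0.006], [0.979, -0.203, 0.0], [0.002, 0.006, -1.0]]
contact_force: [0.7, -0.3, 0.5]
grip_width: 51.1
grip_force: 0.0
```

```bash
python3 go.py 425.8 -132 120 0.085
```

```text
tool y heading -0.204 turn deg 16.59 (tool +turn=-16.59) shift tool [-225.8 -130.3   38.8] |264| j6 0.27 tcp [599.   62.7 160. ] t 24.38 w 51.1 F [ 0.7 -0.3  0.5]
tool axes [[0.203, 0.979, 0.006], [0.979, -0.203, 0.0], [0.002, 0.006, -1.0]]
```

move_arm:
  targets:
    - [0.5,-16,-9,0,0]
    - [0.5,-30,-18,0,0]
    - [0.5,-32,-18,0,0]
    - [0.5,-32,-18,0,0]
    - [0.5,-32,-18,0,0]
    - [0.5,-32,-18,0,0]
    - [0.5,-26,-16,0,-4.5]
    - [0.5,-14,-10,0,-6]
    - [0.5,0,0,0,-6]
    - [0.5,0,0,0,0]

```text
clock: 25.22
tcp_pos: [431.1, -123.5, 155.7]
orientation: [[-0.084, 0.997, 0.001], [0.997, 0.084, -0.0], [-0.0, 0.001, -1.0]]
contact_force: [0.5, -0.0, -0.0]
grip_width: 42.8
grip_force: 0.0
```

```bash
python3 m.py blue_canister,611,142,0,-.2 red_lid,596.5,62.3,67,-.2 blue_lid; python3 j.py;  python3 go.py 425.8 -132 22 0.085
```

```text
blue_canister [0, 1] [610.556 140.721  -1.474  -0.192] err 203.27843137254905 area 3272.0
   single at that z [610.017 139.934  -1.474  -0.188] 76.55294117647058
   single at that z [611.048 144.059  -1.474  -0.201] 87.0627450980392
red_lid [0, 1] [598.255  62.73   67.643  -0.202] err 106.06666666666666 area 1074.0
   single at that z [598.15   62.107  67.643  -0.213] 74.71372549019608
   single at that z [598.411  63.344  67.643  -0.209] 27.490196078431374
blue_lid [0, 1] [ 427.681 -131.605    2.025    0.093] err 541.4745098039216 area 907.0
   single at that z [ 426.859 -131.598    2.025    0.077] 43.38039215686274
   single at that z [ 430.206 -123.745    2.025    0.365] 490.99607843137255
22
24 mask True True
25 mask False True
red [607.185  69.269  -0.46 ] 457.4549019607843
red [607.185  69.269  -0.46 ] 457.4549019607843
red [595.   61.   -0.2] 0.0
tool y heading 0.083 turn deg 0.09 (tool +turn=-0.09) shift tool [ -8.9  -6.6 133.2] |134| j6 -0.42 tcp [ 431.7 -122.5  155.2] t 25.92 w 42.2 F [ 0.2 -0.2 -0.2]
tool axes [[-0.083, 0.997, -0.0], [0.997, 0.083, -0.0], [0.0, -0.0, -1.0]]
```

move_arm:
  targets:
    - [0.5,-8.7,-6.4,10,0]
    - [0.5,0,0,25,0]
    - [0.5,0,0,25,0]
    - [0.5,0,0,25,0]
    - [0.5,0,0,20,0]
    - [0.5,0,0,12,0]
    - [0.5,0,0,5,0]
    - [0.5,0,0,0,0]
    - [0.5,0,0,0,0]
    - [0.5,0,0,0,0]

```text
clock: 26.75
tcp_pos: [426.8, -132.4, 34.2]
orientation: [[-0.083, 0.997, 0.002], [0.997, 0.083, -0.001], [-0.001, 0.002, -1.0]]
contact_force: [-0.6, -0.4, 0.1]
grip_width: 42.8
grip_force: 0.0
```

```bash
python3 go.py 426 -131.7 22 0.085; python3 -c "
from h import *
p=arm.capture('scene');cv2.imwrite('pics/e.png',cv2.resize(p['pixels'][130:250,160:320,::-1],None,fx=4,fy=4,interpolation=cv2.INTER_CUBIC))"
```

```text
tool y heading 0.083 turn deg 0.09 (tool +turn=-0.09) shift tool [ 0.7 -0.8 12.2] |12| j6 -0.44 tcp [ 426.8 -132.4   34.2] t 26.75 w 42.8 F [-0.6 -0.4  0.1]
tool axes [[-0.083, 0.997, 0.002], [0.997, 0.083, -0.001], [-0.001, 0.002, -1.0]]
```

View pics/e.png

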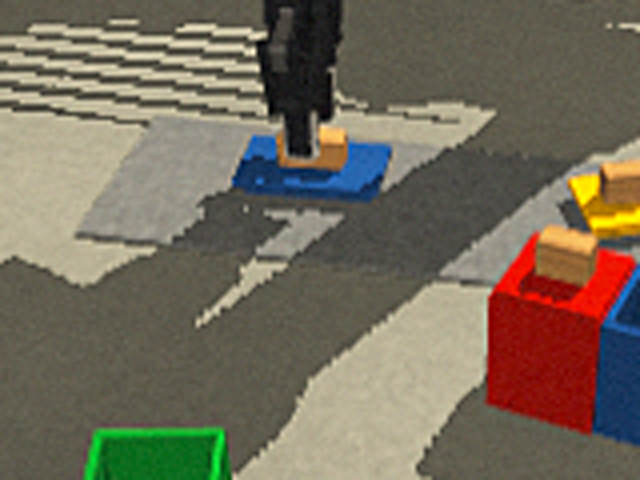

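Red lid sits level on its canister (560,280). The fingers straddle the blue lid's knob at (310,150). Closing and lifting.

move_arm:
  targets:
    - [0.5,0.5,0,6,0]
    - [0.5,0,0,5.5,0]
    - [0.6,0,0,0,0]
    - [0.7,0,0,0,0]
    - [0.8,0,0,0,0]
    - [0.9,0,0,0,0]
    - [1,0,0,0,0]
    - [1,0,0,0,0]
    - [1,0,0,0,0]
    - [1,0,0,0,0]

```text
clock: 27.63
tcp_pos: [425.9, -131.3, 21.8]
orientation: [[-0.083, 0.997, 0.0], [0.997, 0.083, 0.0], [0.0, 0.0, -1.0]]
contact_force: [0.9, -0.3, -1.5]
grip_width: 16.7
grip_force: 39.7
```

move_arm:
  targets:
    - [1,0,0,0,0]
    - [1,0,0,-5,0]
    - [1,0,0,-15,0]
    - [1,0,0,-25,0]
    - [1,0,0,-35,0]
    - [1,0,0,-35,0]
    - [1,0,0,-15,0]
    - [1,0,0,0,0]
    - [1,0,0,0,0]
    - [1,0,0,0,0]

```text
clock: 28.47
tcp_pos: [424.8, -130.9, 150.5]
orientation: [[-0.083, 0.997, -0.002], [0.997, 0.083, 0.001], [0.001, -0.002, -1.0]]
contact_force: [0.1, -0.1, -2.1]
grip_width: 17.0
grip_force: 39.7
```

```bash
python3 go.py 609.7 141 150 -0.2
```

```text
tool y heading 0.083 turn deg -16.24 (tool +turn=16.24) shift tool [255.6 206.9   0.3] |329| j6 -0.44 tcp [ 424.8 -130.9  150.5] t 28.47 w 17.0 F [ 0.1 -0.1 -2.1]
tool axes [[-0.083, 0.997, -0.002], [0.997, 0.083, 0.001], [0.001, -0.002, -1.0]]
```

move_arm:
  targets:
    - [1,12,10,0,0]
    - [1,28,22,0,0]
    - [1,31,25,0,0]
    - [1,31,25,0,0]
    - [1,31,25,0,0]
    - [1,31,25,0,0]
    - [1,31,25,0,0]
    - [1,31,25,0,0]
    - [1,20,17,0,0]
    - [1,10,8,0,0]

```text
clock: 29.3
tcp_pos: [610.9, 144.0, 148.6]
orientation: [[-0.086, 0.996, -0.004], [0.996, 0.086, 0.0], [0.0, -0.004, -1.0]]
contact_force: [0.4, -0.5, -2.2]
grip_width: 17.5
grip_force: 39.6
```

move_arm:
  targets:
    - [1,0,0,0,3.2]
    - [1,0,0,0,5]
    - [1,0,0,0,5]
    - [1,0,0,0,3]
    - [1,0,0,10,0]
    - [1,0,0,15,0]
    - [1,0,0,10,0]
    - [1,0,0,0,0]
    - [1,0,0,0,0]
    - [1,0,0,0,0]

```text
clock: 30.13
tcp_pos: [610.7, 140.8, 116.4]
orientation: [[0.198, 0.98, -0.001], [0.98, -0.198, -0.0], [-0.0, -0.001, -1.0]]
contact_force: [-0.0, -1.0, -1.0]
grip_width: 17.1
grip_force: 39.6
```

```bash
python3 go.py 609.7 141 92 -0.2; python3 m.py blue_canister,610,141,0,-.2 blue_lid,609.7,141,96,-.2; python3 - <<'E'
from h import *
p=arm.capture("scene")
u=proj(p,[609,110,75])[0].astype(int)
cv2.imwrite("pics/f.png",cv2.resize(p["pixels"][u[1]-60:u[1]+60,u[0]-80:u[0]+80,::-1],(640,480),interpolation=cv2.INTER_CUBIC))
E
```

```text
tool y heading -0.199 turn deg -0.06 (tool +turn=0.06) shift tool [-0.  -1.  24.4] |24| j6 0.39 tcp [610.7 140.8 116.4] t 30.13 w 17.1 F [-0. -1. -1.]
tool axes [[0.198, 0.98, -0.001], [0.98, -0.198, -0.0], [-0.0, -0.001, -1.0]]
blue_canister [0, 1] [605.59  141.021  -8.058  -0.228] err 1274.8 area 2110.0
   single at that z [605.603 141.003  -8.058  -0.228] 293.98039215686276
   single at that z [610.092 133.982  -8.058  -0.33 ] 969.0078431372549
blue_lid [0, 1] [611.721 139.579  97.133  -0.179] err 975.7372549019608 area 1079.0
   single at that z [611.33  140.059  97.133  -0.189] 238.54901960784312
   single at that z [617.07  134.21   97.133  -0.373] 724.521568627451
27
```

View pics/f.png

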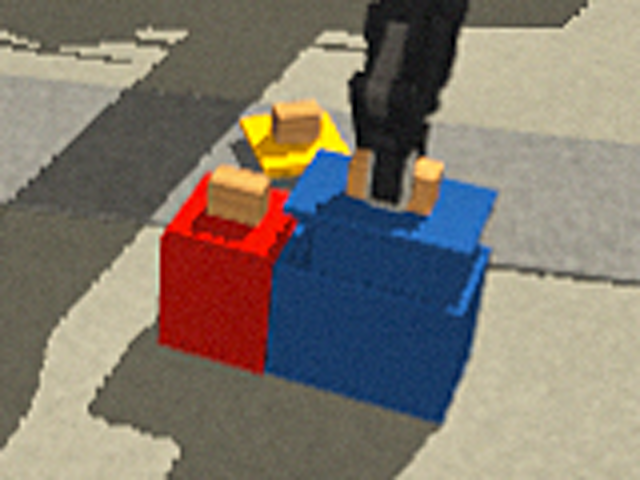

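The lid hangs squarely over the blue canister (395,210), with overhangs matching at both ends. Lowering.

move_arm:
  targets:
    - [1,0,-0.6,4,0]
    - [1,0,0,5,0]
    - [1,0,0,5,0]
    - [1,0,0,4,0]
    - [1,0,0,2,0]
    - [1,0,0,1,0]
    - [1,0,0,1,0]
    - [1,0,0,1,0]
    - [1,0,0,0,0]
    - [1,0,0,0,0]

```text
clock: 31.32
tcp_pos: [610.4, 141.2, 93.9]
orientation: [[0.198, 0.98, 0.0], [0.98, -0.198, 0.0], [0.0, 0.0, -1.0]]
contact_force: [-0.2, -0.1, -1.1]
grip_width: 17.5
grip_force: 39.6
```

move_arm:
  targets:
    - [1,0,0,1,0]
    - [1,0,0,1,0]
    - [1,0,0,1,0]
    - [1,0,0,1,0]
    - [1,0,0,0,0]
    - [1,0,0,0,0]
    - [1,0,0,0,0]
    - [1,0,0,0,0]
    - [1,0,0,0,0]
    - [1,0,0,0,0]

```text
clock: 32.15
tcp_pos: [610.3, 141.2, 89.8]
orientation: [[0.198, 0.98, 0.0], [0.98, -0.198, -0.0], [0.0, 0.0, -1.0]]
contact_force: [0.5, -0.1, -1.6]
grip_width: 17.2
grip_force: 39.6
```

move_arm:
  targets:
    - [1,0,0,1,0]
    - [1,0,0,1,0]
    - [1,0,0,0.5,0]
    - [1,0,0,0.5,0]
    - [1,0,0,0,0]
    - [1,0,0,0,0]
    - [1,0,0,0,0]
    - [1,0,0,0,0]
    - [1,0,0,0,0]
    - [1,0,0,0,0]

```text
clock: 32.98
tcp_pos: [610.3, 141.2, 86.8]
orientation: [[0.198, 0.98, 0.0], [0.98, -0.198, 0.0], [0.0, 0.0, -1.0]]
contact_force: [0.7, 0.3, -1.0]
grip_width: 17.2
grip_force: 39.6
```

move_arm:
  targets:
    - [1,0,0,0.5,0]
    - [1,0,0,0.5,0]
    - [1,0,0,0.5,0]
    - [1,0,0,0.5,0]
    - [1,0,0,0,0]
    - [1,0,0,0,0]
    - [1,0,0,0,0]
    - [1,0,0,0,0]
    - [1,0,0,0,0]
    - [1,0,0,0,0]

```text
clock: 33.82
tcp_pos: [610.4, 141.2, 84.9]
orientation: [[0.198, 0.98, 0.0], [0.98, -0.198, 0.0], [0.0, 0.0, -1.0]]
contact_force: [-0.6, -0.2, -0.2]
grip_width: 17.1
grip_force: 39.7
```

move_arm:
  targets:
    - [1,0,0,0.4,0]
    - [1,0,0,0.3,0]
    - [1,0,0,0,0]
    - [1,0,0,0,0]
    - [0.9,0,0,0,0]
    - [0.8,0,0,0,0]
    - [0.7,0,0,0,0]
    - [0.5,0,0,0,0]
    - [0.4,0,0,0,0]
    - [0.4,0,0,0,0]

```text
clock: 34.65
tcp_pos: [610.2, 141.2, 83.8]
orientation: [[0.198, 0.98, -0.0], [0.98, -0.198, -0.0], [-0.0, -0.0, -1.0]]
contact_force: [0.4, 0.6, 0.3]
grip_width: 51.4
grip_force: 0.0
```

move_arm:
  targets:
    - [0.4,0,0,-10,0]
    - [0.4,0,0,-20,0]
    - [0.4,0,0,-30,0]
    - [0.4,0,0,-40,0]
    - [0.4,0,0,-40,0]
    - [0.4,0,-30,0,0]
    - [0.4,0,-40,0,0]
    - [0.4,0,-40,0,0]
    - [0.4,0,-40,0,0]
    - [0.4,0,-20,0,0]

```text
clock: 35.48
tcp_pos: [439.8, 175.1, 224.4]
orientation: [[0.197, 0.98, -0.002], [0.98, -0.197, 0.0], [0.0, -0.002, -1.0]]
contact_force: [-0.8, -0.2, 0.2]
grip_width: 51.1
grip_force: 0.0
```

```bash
python3 m.py blue_canister,610,141,0,-.2 blue_lid,609.7,141,67,-.2 red_lid,596.5,62.3,67,-.2; sed -i 's/(611,142,0,-.2)/(610,141,0,-.2)/' j.py; python3 j.py; python3 - <<'E'
from h import *
p=arm.capture("scene");t=arm.capture("top")
c=lambda q,X:cv2.resize(q["pixels"][X[1]-50:X[1]+50,X[0]-65:X[0]+65,::-1],(400,308),interpolation=cv2.INTER_CUBIC)
f=lambda q:proj(q,[605,105,60])[0].astype(int)
cv2.imwrite("pics/g.png",np.hstack([c(p,f(p)),c(t,f(t))]))
E
```

```text
blue_canister [0, 1] [ 313.641  152.278 -285.545   -0.376] err 1333.6980392156863 area 1490.0
   single at that z [ 311.659  139.785 -285.545   -0.363] 578.6823529411765
   single at that z [ 325.718  157.153 -285.545   -0.789] 740.2352941176471
blue_lid [0, 1] [611.641 142.183  66.95   -0.212] err 173.76862745098038 area 1825.0
   single at that z [610.753 141.133  66.95   -0.223] 114.77254901960785
   single at that z [612.312 143.355  66.95   -0.198] 37.694117647058825
red_lid [1] [598.314  62.512  67.     -0.205] err 36.28627450980392 area 526.0
   single at that z [598.272  62.479  67.     -0.204] 36.28627450980392
30
32 mask True False
33 mask True True
red [597.354  61.452  -0.197] 1092.486274509804
red [609.18   69.091  -0.478] 447.7607843137255
red [586.66   55.486  -0.148] 550.8980392156863
```

View pics/g.png

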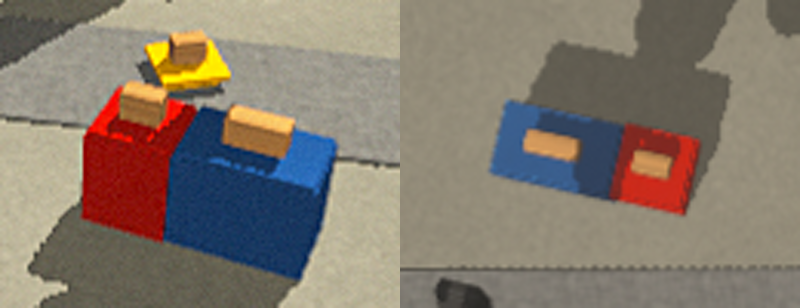

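Both lids look level and seated (fit z≈67), and no gap shows at (165,235) left or (617,165) right. I'll check the seam in raw pixels.

```bash
python3 - <<'E'
from h import *
p=arm.capture("scene");t=arm.capture("top")
# seam: red +y face / blue -y face, midpoint of centres
for q,X in((p,[[632,95,10],[632,95,30],[632,95,50],[632,95,65]]),(t,[[590,103,75],[600,101,75],[610,99,75],[620,97,75]])):
    for u in proj(q,X).round().astype(int):
        print(q["shot"],u,[tuple(map(int,q["pixels"][u[1],x])) for x in range(u[0]-5,u[0]+6)])
E
```

```text
36 [312 235] [(164, 14, 12), (29, 35, 59), (13, 63, 104), (20, 56, 94), (21, 52, 93), (26, 58, 97), (21, 53, 98), (26, 58, 96), (18, 54, 95), (27, 58, 98), (24, 59, 97)]
36 [313 228] [(138, 12, 26), (4, 65, 114), (16, 53, 95), (27, 56, 98), (28, 61, 100), (19, 53, 95), (18, 53, 93), (24, 54, 96), (28, 62, 106), (24, 55, 95), (25, 52, 97)]
36 [313 221] [(146, 12, 0), (43, 27, 40), (19, 63, 106), (23, 52, 99), (25, 58, 99), (23, 55, 97), (30, 59, 98), (23, 56, 97), (20, 57, 95), (23, 55, 97), (30, 55, 99)]
36 [314 215] [(130, 20, 25), (9, 64, 114), (17, 56, 95), (21, 57, 97), (21, 55, 98), (24, 51, 92), (18, 53, 94), (21, 53, 94), (25, 53, 94), (17, 50, 94), (21, 56, 95)]
37 [238 229] [(49, 66, 92), (50, 66, 93), (50, 66, 92), (50, 66, 93), (49, 66, 93), (49, 66, 93), (48, 67, 94), (48, 62, 85), (79, 49, 56), (122, 43, 37), (130, 42, 32)]
37 [238 225] [(48, 65, 91), (48, 66, 92), (49, 67, 92), (50, 66, 93), (49, 66, 93), (49, 66, 93), (49, 66, 93), (49, 65, 91), (48, 63, 87), (84, 48, 57), (120, 41, 35)]
37 [239 221] [(48, 65, 93), (50, 67, 93), (49, 66, 92), (49, 65, 93), (50, 66, 93), (49, 66, 93), (50, 66, 93), (49, 63, 88), (48, 65, 91), (87, 50, 59), (121, 41, 35)]
37 [240 217] [(49, 66, 93), (49, 67, 94), (50, 67, 94), (49, 67, 94), (49, 67, 94), (50, 67, 94), (50, 67, 94), (49, 64, 88), (49, 66, 92), (114, 49, 58), (128, 40, 34)]
```

```bash
python3 -c "
from station import arm
print(arm.sign_off())"
```

```text
the job is handed in; nothing more can be done
None
```

I handed the job in at about 37 s. In the last pictures both lids were fully down and level (about 67 mm up), and red stood flush against blue's -y end with no visible gap and fronts about 3 mm out of line. Blue shifted about 4 mm, and the yellow lid, tumbler and mug were never touched.

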